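# Set the running clearance of a bearing housing

## Task

Turn the grey bearing housing about a quarter turn and set it down in the steel locating nest, so that the nest keeps it from turning. Then screw the knurled cap on its top down clockwise until it bottoms out on the shoulder, back it off a quarter turn so that the bearing can run freely, and finish still gripping the cap there, without letting go. Keep the housing upright all the while, and leave the tools round about where they are.

Things in the scene. Friction and masses are not known exactly. Their poses are not given: they have to be found in the camera images.
- housing: Loose upright grey bearing housing, 0.44 to 0.66 kg: block 50 mm along x, 70 along y, 50 high; on top a round shoulder, 35 mm diameter, up to 60 mm, then the threaded neck with the cap. Origin: centre of underside, z up. Grip it across its 50 mm width (fingers on the 70 mm wide faces with round seal plates). Starts on the table, long side 50 to 130 degrees from the nest's.
- nest: Fixed steel nest: plate 105 x 125 x 4 mm (housing's underside rests on it, 4 mm above the table), low walls round a pocket 55 mm along x, 75 along y (2.5 mm spare each side; either way round fits). Walls upright to 10 mm above the table, then lips flaring outward to 17 mm, within 41 mm (x) and 51 mm (y) of the centre. Origin: centre of the plate's underside, on the table, z up.
- cap: Knurled steel cap on the housing's neck, 40 mm diameter, 28 mm high, raised radial rib on top. Origin: on its axis at its lower rim; z up, x along the rib. Captive, already started on a right-hand thread, 6 mm a turn: clockwise from above moves it down. Bottomed, its rim is 60 mm above the housing's underside, a hard stop; gap at the start 1 to 3.5 mm. Turns with 0.06 Nm; stays where left.
- cap_turn (a joint): Angle of the cap on its thread, rad: 0 = bottomed out on the shoulder, growing as it is unscrewed (counter-clockwise from above); 1.57 is a quarter turn off the bottom. Starts between 1.2 and 3.6.
- spanner_13: Bystander: steel open-ended spanner, 177 x 49 x 8 mm, lying flat; origin under its centre. Not to be moved.
- marker: Bystander: black marker pen, 137 x 16 x 20 mm, lying; origin under its centre. Not to be moved.
- paint_tin_small: Bystander: small paint tin, 77 mm diameter, 76 mm high; origin under its centre. Not to be moved.
- pliers_comb: Bystander: pliers, 191 x 54 x 12 mm, lying flat; origin under its centre. Not to be moved.
- g_clamp: Bystander: G-clamp, 60 x 114 x 20 mm, lying flat; origin under its centre. Not to be moved.
- sanding_block: Bystander: cork sanding block, 58 x 95 x 27 mm; origin under its centre. Not to be moved.
Things that resemble listed ones, but are neither listed nor needed, are in the scene too. What is shaped like the housing but red is not meant.

How it is judged:
By the outcome, as a careful person would: the job done as asked, in the order asked, and still so for the second after the job is handed in, while the arm keeps its last pose, push and grip.
It also fails if it takes over 64 s, if anything falls off the work surface, if the arm or the gripper's body presses on something with over 40 N, if the wrist force passes 120 N, or if a joint passes its speed limit or range.

## Robot

A 7-joint arm with a two-finger parallel gripper is mounted at the origin on a cart in front of the work surface, level with it; the furniture and walls round the work are solid. World frame = base frame: x ahead of the robot, y to its left, z up, the work surface at z = 0. Lengths are in m, angles in rad, forces in N, time in s.
With the tool pointing down it reaches from about 0.4 to 0.85 m from the base axis. Payload 10.4 kg.
Tool frame: the origin (TCP) lies midway between the tips of the shut fingers; the grasp point (between the pads) lies 19 mm behind it; y points along the fingers, x is the direction in which the jaws open and shut, and the axes are right-handed (so a half turn about y gives the same grasp; the last joint's range is limited). The gripper opens to 87 mm and grips with 3 to 60 N. Pads are 19 mm wide; open, the fingers measure 117 mm over their backs; the gripper's body (75 mm by 190 mm) begins 51 mm behind the grasp point.
Start: joints at [1.14, 0.332, -0.065, 1.46, 0.022, 1.35, -0.088], TCP at [0.248, -0.574, 0.223] pointing down, gripper open.
Joint ranges: [-2.6, 2.6], [-0.5, 2.12], [-1.47, 1.34], [0.16, 2.42], [-1.27, 4.41], [0.06, 2.06], [-2.6, 2.6]. Speed limits (rad/s): [2.22, 2.22, 2.79, 2.79, 3.14, 3.14, 3.14].

## Interface

Orientations are given as a unit quaternion [x, y, z, w].
In Python, from bench import * gives the robot as it stands.
- The arm moves only by the tool jog_arm, never from a script. Its argument "commands" is a list of rows, each an object with "translation": the shift along the world's x, y, z in mm, a list of three; "twist": the turn about the world's z in rad. A call has 1 to 20 rows; each row shifts and turns the commanded pose from where the row before left it; what a row does not reach is not made up. A row lasts 1/10 s, in which the tool goes at most 50 mm and 8.59 degrees, less where a joint would pass 70% of its speed; a pose out of reach is approached as far as the arm can. A call is refused whole if a number of a shift passes 50 or a number of a turn 0.15, either way. A call with a gripper value outside its range is refused whole. "grip" is the closure, from 0 (fully open) to 1 (shut), set as the call begins (left out, the last holds). The fingers move at their own pace and stop on an object; "grip_force" is the grip in N (left out, the last holds). Time passes only in rows, so rows that do not move let the fingers close. It gives the time, the measured TCP pose, the force and the opening at its end, in the units of the state.
- read_state(): the state, without advancing time (a new reading comes with each control period).
- camera(name): name is "scene" or "top"; returns a dict with "img" (480x640x3 uint8, red, green, blue), "fx", "fy", "cx", "cy" (pixels), "cam_to_world" (4x4, takes a point from camera to world coordinates). Camera axes: x right, y down, z forward; pixel columns grow to the right and rows downward; lengths in m; the calibration is good to about 2 mm. A picture is of the moment at which its call begins. There is no depth.
- close_job(): hands the job in, once; it reports no verdict.
The state is a dict: "time": time; "joint_positions": joint angles; "joint_vel": joint speeds; "joint_torque": joint torques, N m; "ee_pos": TCP position; "eef_rot": TCP orientation; "ft_force": force on the tool from outside, world axes, zero at the start; "torque": the same for the moment, N m; "width": finger opening in m.
Only numpy, scipy, OpenCV 4.12 (cv2) and the standard library are available. Lean on these libraries where they do the work, as an engineer would, in place of code of your own. Each camera call takes 0.05 s, during which the arm holds its last target.

## Working session

There is one attempt and no reset: what is moved stays moved. The work goes in short steps, Python scripts to look and compute and a tool call to move; the robot and the scene stay as the last step left them, time stands still between calls to the robot, and variables do not carry over. Pictures are saved under pics/ and viewed, and the job is handed in when it is done.

Besides the shell and the picture viewer there is one more tool, called after ">>>" as a command line: name --argument value ..., lists and objects as JSON in quotes. jog_arm: Moves the arm, as the interface text tells. Its arguments: {"type":"object","properties":{"commands":{"type":"array"},"grip":{"type":"number"},"grip_force":{"type":"number"}},"required":["commands"]}

```bash
mkdir -p pics; cat > h.py <<'E'
from bench import *
import numpy as np, cv2
def snap(n,f):
    c=camera(n); cv2.imwrite(f,cv2.cvtColor(c["img"],cv2.COLOR_RGB2BGR)); 
    np.savez('%s_cal.npz'%n,**{k:c[k] for k in c}); return c
def px2w(c,u,v,z):
    T=np.array(c["cam_to_world"]); d=T[:3,:3]@np.array([(u-c["cx"])/c["fx"],(v-c["cy"])/c["fy"],1]); o=T[:3,3]
    return o+d*(z-o[2])/d[2]
def w2px(c,p):
    T=np.array(c["cam_to_world"]); q=T[:3,:3].T@(np.array(p)-T[:3,3]); return c["fx"]*q[0]/q[2]+c["cx"],c["fy"]*q[1]/q[2]+c["cy"]
E
python3 - <<'E'
from h import *
for n in("scene","top"):
    c=snap(n,f'pics/{n}0.png'); print(n,c["fx"],np.round(c["cam_to_world"],3))
print(read_state())
E
```

```text
scene 515.8689484976903 [[ 0.774 -0.328  0.541 -0.088]
 [-0.633 -0.422  0.649 -1.003]
 [ 0.015 -0.845 -0.535  0.638]
 [ 0.     0.     0.     1.   ]]
top 530.740130172875 [[-0.023 -0.983  0.182  0.339]
 [-1.     0.026  0.017 -0.3  ]
 [-0.022 -0.182 -0.983  1.023]
 [ 0.     0.     0.     1.   ]]
{'time': 0.1, 'joint_positions': array([ 1.14037435,  0.33278501, -0.0646803 ,  1.46084594,  0.02160906,
        1.34989088, -0.08850125]), 'joint_vel': array([-1.33175468e-03, -9.00584690e-04,  6.66020910e-04, -2.46989830e-03,
        1.91408871e-03,  5.40391607e-04, -1.41937578e-05]), 'joint_torque': array([ 8.83418488e-04, -6.24546432e+01,  2.41175346e-02, -3.90718782e+01,
       -6.15004543e-02,  3.66238353e-02,  7.41054305e-05]), 'ee_pos': array([ 0.2477314 , -0.57343895,  0.22185367]), 'eef_rot': array([-0.5906733 ,  0.38876785, -0.38801262,  0.59110982]), 'ft_force': array([0.37454925, 0.05039691, 0.55210162]), 'torque': array([ 0.0150378 ,  0.00086003, -0.00551144]), 'width': 0.08712148329291435}
```

View pics/scene0.png

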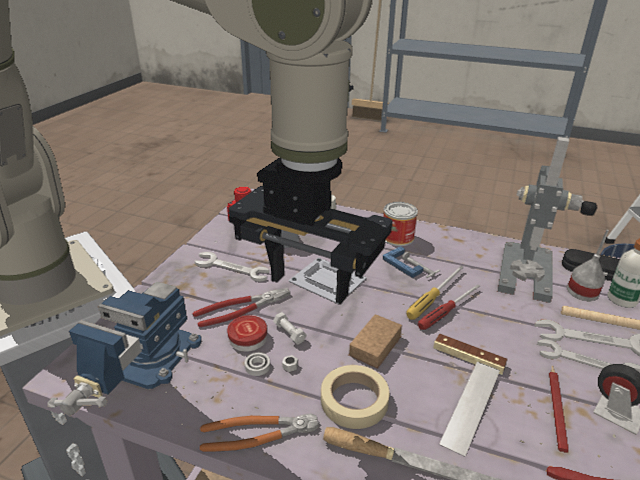

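View pics/top0.png

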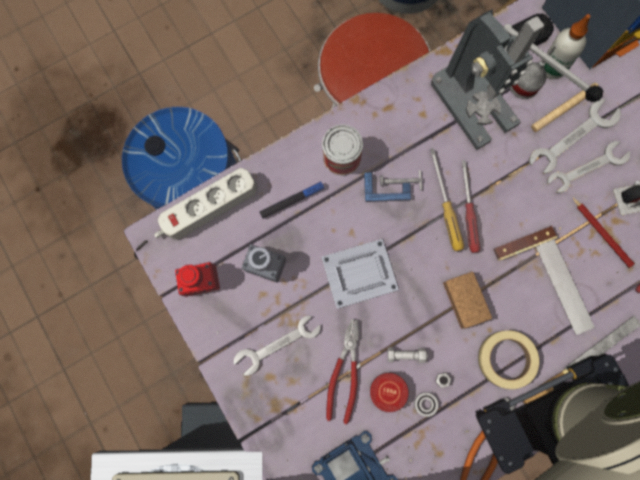

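The top view shows the housing at about (264,262), the nest at (360,273) and the red decoy at (196,278). I'll enlarge the crop around the housing and nest.

```bash
python3 - <<'E'
import cv2
i=cv2.imread('pics/top0.png')
a=cv2.resize(i[230:300,230:305],None,fx=8,fy=8,interpolation=cv2.INTER_CUBIC); cv2.imwrite('pics/h0.png',a)
a=cv2.resize(i[230:315,315:405],None,fx=7,fy=7,interpolation=cv2.INTER_CUBIC); cv2.imwrite('pics/n0.png',a)
E
```

```text
(no output)
```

View pics/h0.png

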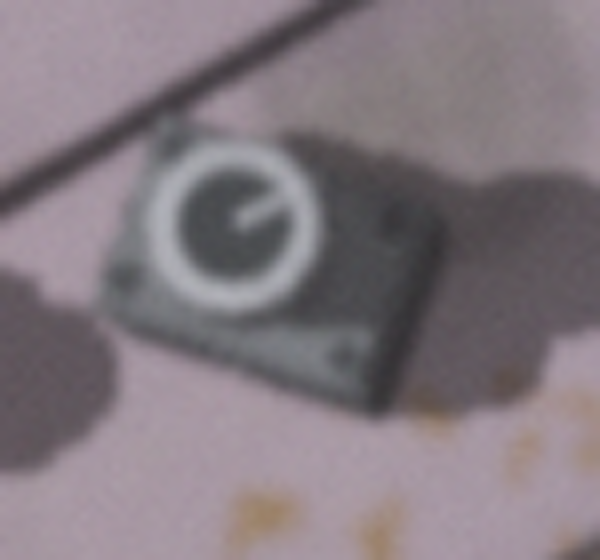

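View pics/n0.png

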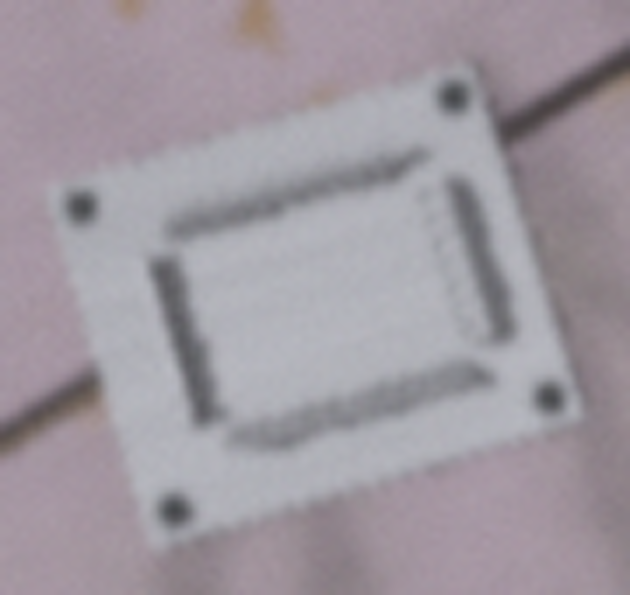

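```bash
cat >> h.py <<'E'
def load(n):
    d=np.load(f'{n}_cal.npz'); return {k:d[k] for k in d}
def rect(x,y,a,lx,ly,z):
    R=np.array([[np.cos(a),-np.sin(a)],[np.sin(a),np.cos(a)]])
    return [np.r_[np.array([x,y])+R@np.array([sx*lx/2,sy*ly/2]),z] for sx,sy in((1,1),(1,-1),(-1,-1),(-1,1))]
def overlay(c,polys,f,crop,s):
    x0,y0,x1,y1=crop
    im=cv2.resize(cv2.cvtColor(c["img"],cv2.COLOR_RGB2BGR)[y0:y1,x0:x1],None,fx=s,fy=s,interpolation=cv2.INTER_CUBIC)
    for P,col in polys:
        q=np.array([[(w2px(c,p)[0]-x0+.5)*s,(w2px(c,p)[1]-y0+.5)*s] for p in P])
        cv2.polylines(im,[np.int32(np.round(q))],True,col,1,cv2.LINE_AA)
    cv2.imwrite(f,im)
def circ(x,y,r,z): return [np.array([x+r*np.cos(t),y+r*np.sin(t),z]) for t in np.linspace(0,6.28,40)]
E
python3 - <<'E'
from h import *
c=load('top')
n=[px2w(c,315+u/7-.5,230+v/7-.5,.004) for u,v in((52,187),(480,65),(582,415),(155,545))]
n=np.array(n);m=n.mean(0);print('nest',n.round(4),m)
dx=(n[0]+n[1]-n[2]-n[3])/2; dy=(n[0]+n[3]-n[1]-n[2])/2
print(np.linalg.norm(dx),np.linalg.norm(dy),np.arctan2(dx[1],dx[0]),np.arctan2(-dy[0],dy[1]))
h=np.array([px2w(c,230+u/8-.5,230+v/8-.5,.05) for u,v in((165,120),(443,215),(378,408),(103,300))])
print('h',h.round(4),h.mean(0))
for i in range(4):
    d=h[(i+1)%4]-h[i]; print(np.linalg.norm(d),np.arctan2(d[1],d[0]))
cc=px2w(c,230+235/8-.5,230+225/8-.5,.09);print('cap',cc)
E
```

```text
nest [[ 0.5075 -0.2762  0.004 ]
 [ 0.5388 -0.3964  0.004 ]
 [ 0.4403 -0.4202  0.004 ]
 [ 0.4077 -0.3022  0.004 ]] [ 0.47357392 -0.34875794  0.004     ]
0.10220157043957433 0.1232959392961034 0.24558852228987227 0.2626046152429718
h [[ 0.5256 -0.1434  0.05  ]
 [ 0.5013 -0.2083  0.05  ]
 [ 0.4566 -0.1929  0.05  ]
 [ 0.4834 -0.129   0.05  ]] [ 0.4917362  -0.16839164  0.05      ]
0.06932624540821844 -1.9279131809123062
0.0473408359438685 2.8094970614956316
0.0692404566924211 1.1730339160673287
0.04453226255824082 -0.32730529718475504
cap [ 0.49362188 -0.16552436  0.09      ]
```

The fitted yaw difference is only about 37°, which disagrees with the 50–130° in the brief. I'll move the arm out of the scene camera's line of sight and check.

>>> jog_arm --commands '[{"translation": [40,0,20],"twist": 0},{"translation": [40,0,20],"twist": 0},{"translation": [40,0,20],"twist": 0},{"translation": [40,0,0],"twist": 0},{"translation": [40,0,0],"twist": 0},{"translation": [0,0,0],"twist": 0},{"translation": [0,0,0],"twist": 0}]'

```text
time: 0.8
ee_pos: [0.4488, -0.5731, 0.2811]
eef_rot: [-0.591, 0.389, -0.387, 0.591]
ft_force: [0.2, -0.0, -0.3]
width: 0.0873
```

```bash
python3 - <<'E'
from h import *
for n in("scene","top"): c=snap(n,f'pics/{n}1.png')
s=read_state();print(s['time'],s['ee_pos'],s['eef_rot'])
c=load('scene'); 
for p in([.49,-.167,.05],[.4736,-.3488,.004]): print(w2px(c,p))
E
```

```text
0.9 [ 0.44676881 -0.57428785  0.28237139] [ 0.59090422 -0.38898043  0.38850558 -0.59041498]
(np.float64(283.283157479931), np.float64(220.99489180496002))
(np.float64(328.5554102405007), np.float64(277.51318549131355))
```

View pics/scene1.png

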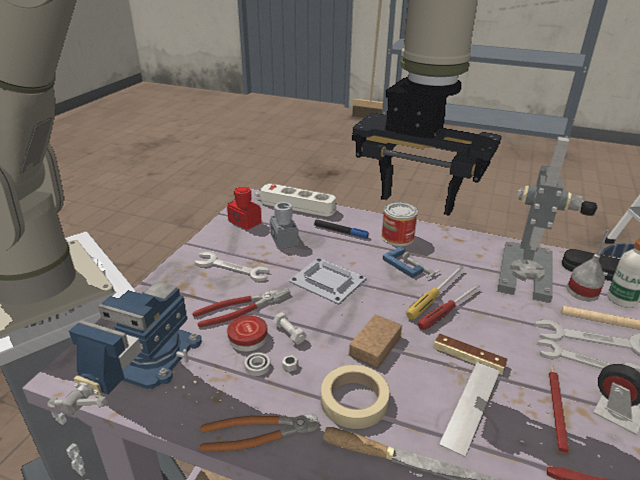

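View pics/top1.png

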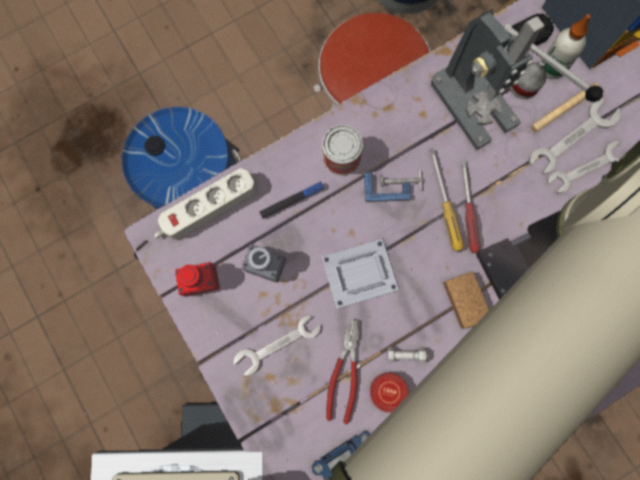

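```bash
python3 - <<'E'
import cv2
i=cv2.imread('pics/scene1.png')
cv2.imwrite('pics/hs1.png',cv2.resize(i[190:265,215:315],None,fx=8,fy=8,interpolation=cv2.INTER_CUBIC))
i=cv2.imread('pics/top1.png')
cv2.imwrite('pics/ht1.png',cv2.resize(i[230:305,160:300],None,fx=5.7,fy=5.7,interpolation=cv2.INTER_CUBIC))
E
```

```text
(no output)
```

View pics/hs1.png

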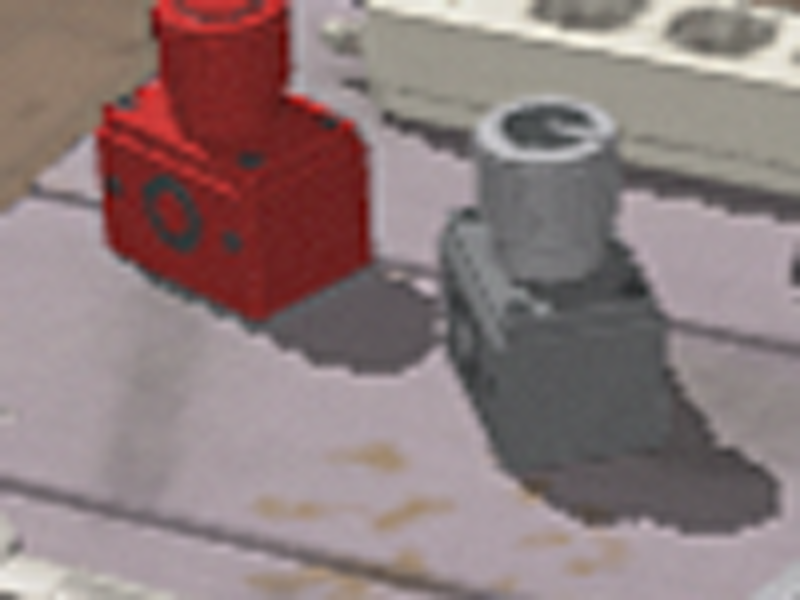

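View pics/ht1.png

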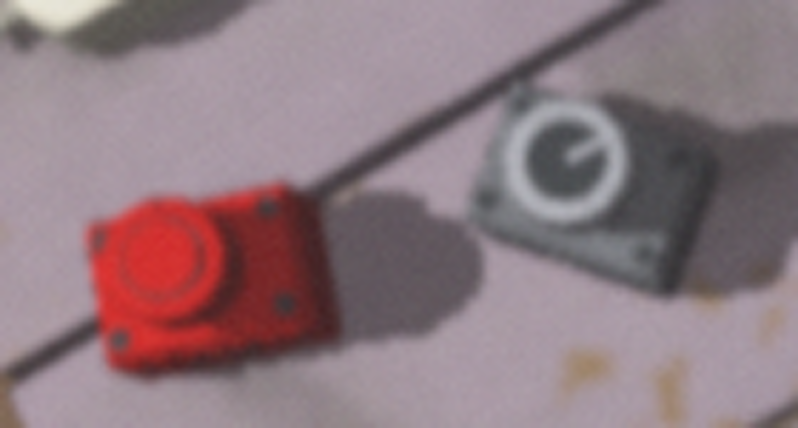

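The housing's seal plate faces the scene camera's left, at about (230,232), so the long side is as I measured it. I'll overlay model outlines in both views to check the fit.

```bash
cat > ov.py <<'E'
from h import *
import sys
x,y,a,nx,ny,na=map(float,sys.argv[1:7]); tag=sys.argv[7]
G=(0,255,0);B=(255,0,0);Y=(0,255,255)
P=[(rect(x,y,a,.05,.07,0),B),(rect(x,y,a,.05,.07,.05),G),(circ(x,y,.02,.0905),Y)]
N=[(rect(nx,ny,na,.105,.125,.004),G),(rect(nx,ny,na,.055,.075,.004),B),(rect(nx,ny,na,.082,.102,.017),Y)]
t=load('top');s=load('scene')
overlay(t,P,'pics/a.png',(235,235,295,295),10);overlay(s,P,'pics/b.png',(260,195,310,255),10)
overlay(t,N,'pics/c.png',(315,230,405,315),7);overlay(s,N,'pics/d.png',(280,250,375,310),8)
ims=[cv2.resize(cv2.imread(f'pics/{k}.png'),(400,300) if 0 else None,fx=.95*f,fy=.95*f) for k,f in(('a',.5),('b',.5),('c',.5),('d',.5))]
A=[cv2.imread(f'pics/{k}.png') for k in 'ab']; h=600
def row(A,h): 
    r=np.hstack([cv2.resize(i,(int(i.shape[1]*h/i.shape[0]),h)) for i in A]); 
    return r if r.shape[1]<=800 else cv2.resize(r,(800,int(r.shape[0]*800/r.shape[1])))
cv2.imwrite(f'pics/ovh_{tag}.png',row(A,420));cv2.imwrite(f'pics/ovn_{tag}.png',row([cv2.imread(f'pics/{k}.png') for k in 'cd'],400))
E
python3 ov.py .4925 -.1675 -.37 .4736 -.3488 .254 1
```

```text
(no output)
```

View pics/ovh_1.png

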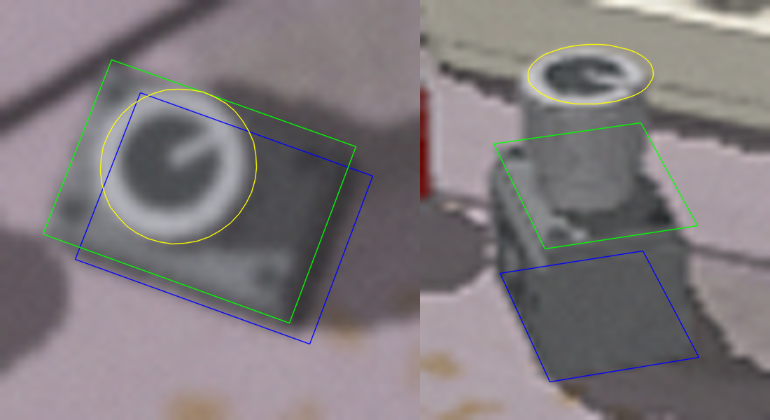

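View pics/ovn_1.png

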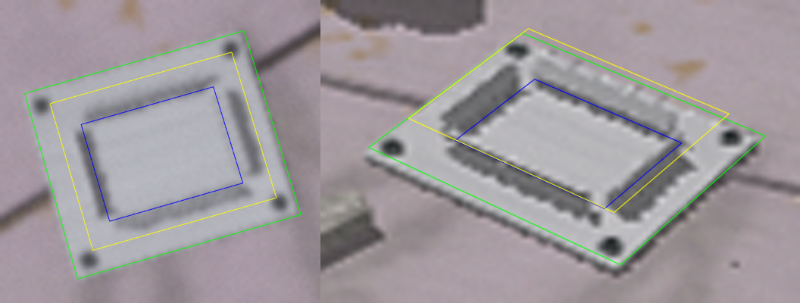

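The outlines agree with both views to about 2 mm. I'll refine the housing from its four top screws and compute the approach.

```bash
python3 - <<'E'
from h import *
from scipy.spatial.transform import Rotation as R
t=load('top')
S=np.array([px2w(t,235+u/7-.5,235+v/7-.5,.05) for u,v in((118,95),(315,160),(268,275),(70,212))])
print(S.mean(0))
l=(S[0]+S[3]-S[1]-S[2])/2; w=(S[0]+S[1]-S[2]-S[3])/2
print(np.linalg.norm(l),np.linalg.norm(w),'yaw',np.arctan2(-l[0],l[1]),np.arctan2(w[1],w[0]))
s=read_state(); print(s['ee_pos'],R.from_quat(s['eef_rot']).as_matrix().round(3))
a=-.36
for d in(.048,.034,-.034,-.048):
    p=[.494+d*np.cos(a),-.1665+d*np.sin(a),.025]; print(d,w2px(t,p))
E
sed -n 1,1p /dev/null; python3 ov.py .494 -.1660 -.36 .4736 -.3488 .254 2
```

```text
[ 0.49380755 -0.16563129  0.05      ]
0.05578738208534288 0.033376445240646715 yaw -0.3395891366615424 -0.3900144137416298
[ 0.44676881 -0.57428785  0.28237139] [[ 0.396 -0.001  0.918]
 [-0.918 -0.     0.396]
 [-0.    -1.    -0.001]]
0.048 (np.float64(273.0050396916929), np.float64(239.53241312161038))
0.034 (np.float64(270.4718546342712), np.float64(246.30290837963247))
-0.034 (np.float64(258.00281125598366), np.float64(279.6291743851219))
-0.048 (np.float64(255.40114976866505), np.float64(286.58268799095276))
```

View pics/ovh_2.png

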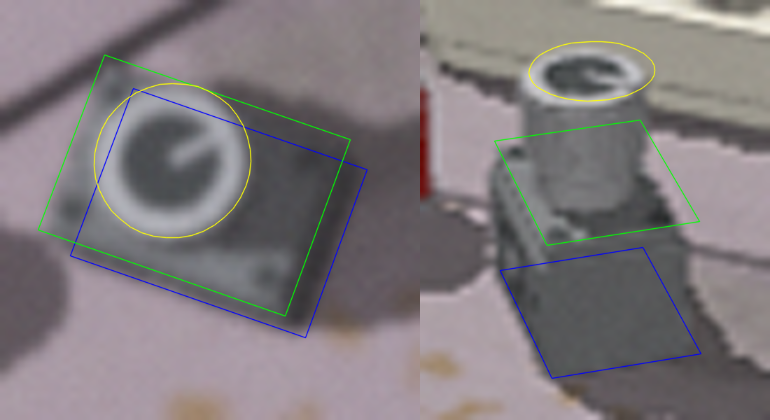

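>>> jog_arm --commands '[{"translation": [5,40,-8],"twist": 0.08},{"translation": [5,41,-8],"twist": 0.08},{"translation": [5,41,-8],"twist": 0.08},{"translation": [5,41,-8],"twist": 0.08},{"translation": [5,41,-8],"twist": 0.08},{"translation": [5,41,-8],"twist": 0.08},{"translation": [5,41,-8],"twist": 0.08},{"translation": [4,41,-8],"twist": 0.08},{"translation": [4,41,-8],"twist": 0.08},{"translation": [4,40,-8],"twist": 0.08},{"translation": [0,0,0],"twist": 0},{"translation": [0,0,0],"twist": 0}]' --grip 0.2

```text
time: 2.1
ee_pos: [0.4943, -0.1662, 0.203]
eef_rot: [0.696, -0.128, 0.128, -0.695]
ft_force: [-0.4, -1.0, -0.5]
width: 0.0696
```

```bash
cat > st.py <<'E'
from h import *
from scipy.spatial.transform import Rotation as R
s=read_state();M=R.from_quat(s['eef_rot']).as_matrix()
print('t',s['time'],'p',s['ee_pos'].round(4),'yaw',np.arctan2(M[1,0],M[0,0]).round(4),'down',M[:,1].round(3),'j',s['joint_positions'].round(3),'F',s['ft_force'].round(2),'T',s['torque'].round(3),'w',round(s['width'],4))
E
python3 st.py
```

```text
t 2.1 p [ 0.4943 -0.1662  0.203 ] yaw -0.3635 down [ 0.    -0.001 -1.   ] j [ 0.636  0.145 -0.435  1.742  0.065  1.268 -0.178] F [-0.44 -1.05 -0.48] T [-0.029 -0.063 -0.028] w 0.0696
```

>>> jog_arm --commands '[{"translation": [0,0,-35],"twist": 0},{"translation": [0,0,-35],"twist": 0},{"translation": [0,0,-33],"twist": 0},{"translation": [0,0,0],"twist": 0}]'

```text
time: 2.5
ee_pos: [0.4916, -0.1672, 0.096]
eef_rot: [-0.695, 0.131, -0.127, 0.695]
ft_force: [0.1, -0.5, 0.1]
width: 0.0695
```

```bash
python3 - <<'E'
from h import *
c=snap('scene','pics/s2.png');t=snap('top','pics/t2.png')
a=cv2.imread('pics/s2.png')[130:260,210:380];b=cv2.imread('pics/t2.png')[190:320,200:330]
cv2.imwrite('pics/st2.png',np.hstack([cv2.resize(x,None,fx=2.6,fy=2.6,interpolation=2) for x in(a,b)]))
E
python3 st.py
```

```text
t 2.6 p [ 0.4947 -0.1672  0.1004] yaw -0.3655 down [-0. -0. -1.] j [ 0.622  0.246 -0.429  1.858  0.117  1.062 -0.219] F [-0.35 -0.9   0.79] T [-0.006 -0.11   0.043] w 0.0694
```

View pics/st2.png

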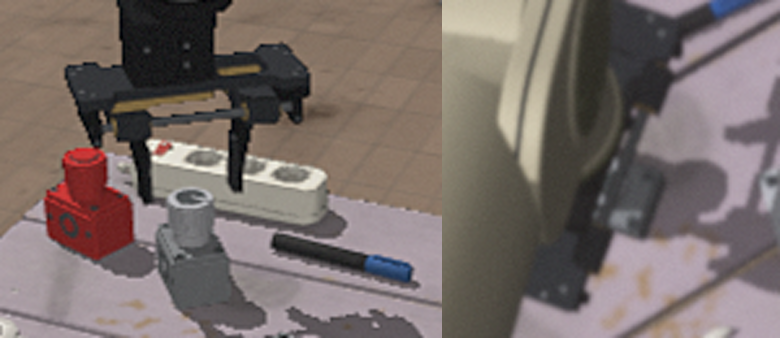

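The fingers straddle the cap, which sits centred between the tips in the scene crop at about (190,195). Next I descend and grip.

>>> jog_arm --commands '[{"translation": [0,0,-25],"twist": 0},{"translation": [0,0,-25],"twist": 0},{"translation": [0,0,-15],"twist": 0},{"translation": [0,0,-10],"twist": 0},{"translation": [0,0,0],"twist": 0},{"translation": [0,0,0],"twist": 0}]'

```text
time: 3.2
ee_pos: [0.4956, -0.166, 0.0256]
eef_rot: [0.696, -0.127, 0.128, -0.695]
ft_force: [0.5, -0.2, 0.2]
width: 0.07
```

```bash
python3 st.py
```

```text
t 3.2 p [ 0.4956 -0.166   0.0256] yaw -0.3632 down [ 0.001 -0.    -1.   ] j [ 0.598  0.347 -0.414  1.915  0.174  0.912 -0.264] F [ 0.55 -0.22  0.23] T [-0.013 -0.055 -0.005] w 0.07
```

>>> jog_arm --commands '[{"translation": [0,0,0],"twist": 0},{"translation": [0,0,0],"twist": 0},{"translation": [0,0,0],"twist": 0},{"translation": [0,0,0],"twist": 0},{"translation": [0,0,0],"twist": 0},{"translation": [0,0,0],"twist": 0}]' --grip 1 --grip_force 40

```text
time: 3.8
ee_pos: [0.4941, -0.1655, 0.0248]
eef_rot: [0.696, -0.128, 0.127, -0.695]
ft_force: [-5.2, 1.9, 6.1]
width: 0.0493
```

```bash
python3 st.py
```

```text
t 3.8 p [ 0.4941 -0.1655  0.0248] yaw -0.363 down [-0.002  0.    -1.   ] j [ 0.598  0.348 -0.414  1.917  0.174  0.913 -0.264] F [-5.24  1.9   6.05] T [ 0.404  1.186 -0.007] w 0.0493
```

>>> jog_arm --commands '[{"translation": [0,0,10],"twist": 0},{"translation": [0,0,20],"twist": 0},{"translation": [0,0,25],"twist": 0},{"translation": [-2,-20,0],"twist": 0.06},{"translation": [-2,-20,0],"twist": 0.06},{"translation": [-2,-20,0],"twist": 0.06},{"translation": [-2,-20,0],"twist": 0.06},{"translation": [-2,-20,0],"twist": 0.06},{"translation": [-2,-20,0],"twist": 0.06},{"translation": [-2,-20,0],"twist": 0.06},{"translation": [-2,-20,0],"twist": 0.06},{"translation": [-2,-12,0],"twist": 0.06},{"translation": [-2,-11,0],"twist": 0.077},{"translation": [0,0,0],"twist": 0},{"translation": [0,0,0],"twist": 0},{"translation": [0,0,0],"twist": 0}]'

```text
time: 5.4
ee_pos: [0.4752, -0.3477, 0.0796]
eef_rot: [-0.701, -0.089, 0.089, 0.702]
ft_force: [0.9, 0.3, -7.4]
width: 0.0495
```

```bash
python3 st.py;python3 - <<'E'
from h import *
c=snap('scene','pics/s3.png');t=snap('top','pics/t3.png')
a=cv2.imread('pics/s3.png')[170:320,240:420];b=cv2.imread('pics/t3.png')[210:330,290:430]
cv2.imwrite('pics/s3c.png',cv2.resize(a,None,fx=4,fy=4,interpolation=2));cv2.imwrite('pics/t3c.png',cv2.resize(b,None,fx=5,fy=5,interpolation=2))
E
```

```text
t 5.4 p [ 0.4752 -0.3477  0.0796] yaw 0.2534 down [ 0.     0.001 -1.   ] j [ 0.892  0.406 -0.414  1.703  0.181  1.071  0.675] F [ 0.94  0.32 -7.36] T [-0.011 -0.153 -0.021] w 0.0495
```

View pics/s3c.png

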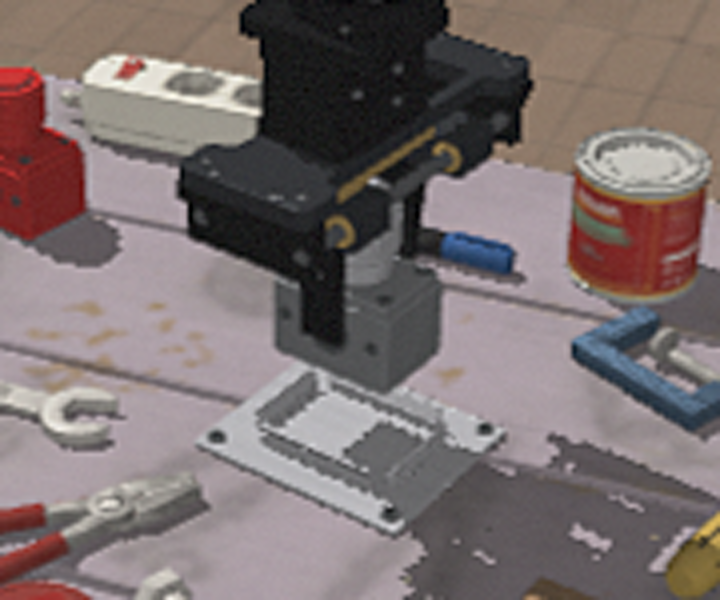

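View pics/t3c.png

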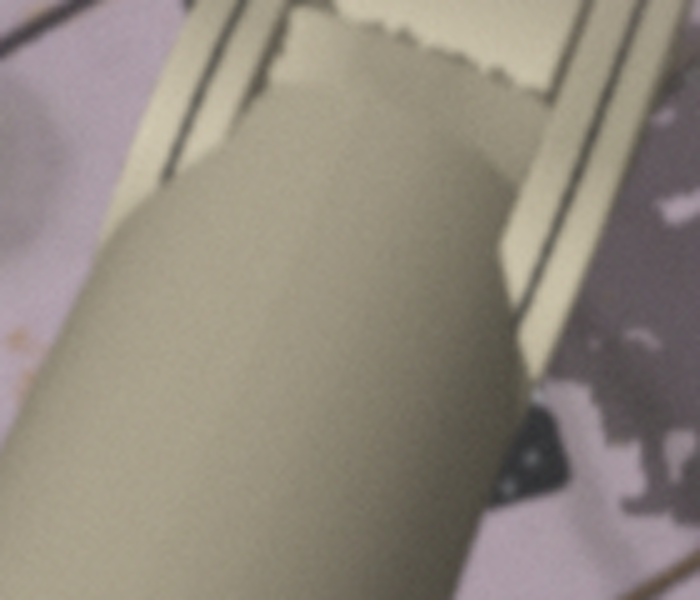

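```bash
cat > ov3.py <<'E'
from h import *
import sys
x,y,a,z,f=map(float,sys.argv[1:6])
s=load('scene');G=(0,255,0)
P=[(rect(x,y,a,.05,.07,z),G),(rect(x,y,a,.05,.07,z+.05),(0,255,255)),(rect(.4736,-.3488,.254,.105,.125,.004),(255,0,0)),(rect(.4736,-.3488,.254,.105,.125,0),(255,0,255))]
overlay(s,P,sys.argv[6],(280,220,380,310),8)
E
python3 ov3.py .4745 -.3482 .2534 .0548 0 pics/o3.png
```

```text
(no output)
```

View pics/o3.png

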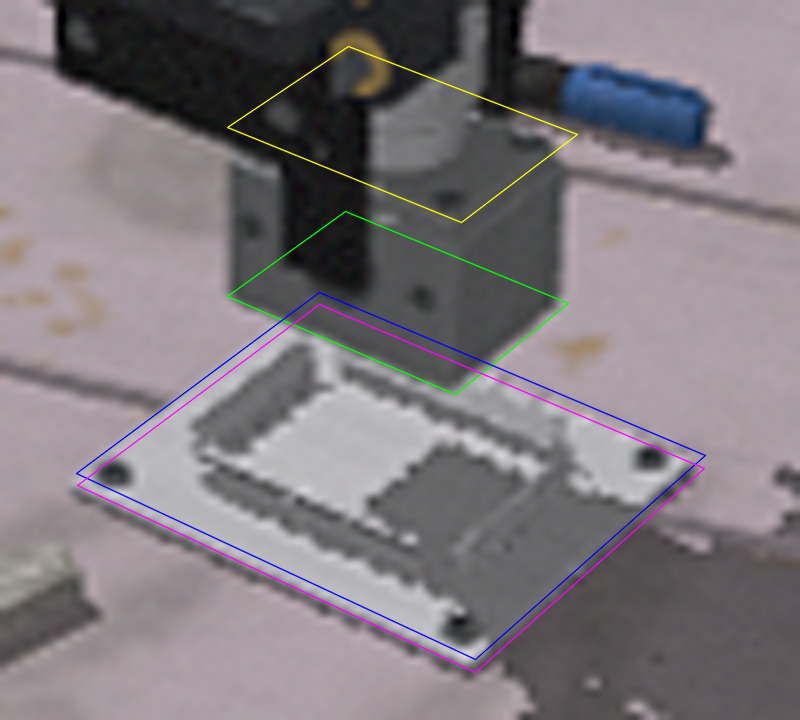

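The block outline fits to about 1 px, so I lower it with a 1 mm correction and watch the force.

>>> jog_arm --commands '[{"translation": [-1,-1,-15],"twist": 0},{"translation": [0,0,-15],"twist": 0},{"translation": [0,0,-5],"twist": 0},{"translation": [0,0,-4],"twist": 0},{"translation": [0,0,-3],"twist": 0},{"translation": [0,0,0],"twist": 0}]'

```text
time: 6.1
ee_pos: [0.4739, -0.3497, 0.0373]
eef_rot: [-0.701, -0.09, 0.09, 0.702]
ft_force: [-0.5, -0.4, -5.9]
width: 0.0496
```

```bash
python3 st.py
```

```text
t 6.1 p [ 0.4739 -0.3497  0.0373] yaw 0.254 down [-0.  0. -1.] j [ 0.885  0.457 -0.402  1.733  0.207  0.994  0.661] F [-0.54 -0.38 -5.85] T [ 0.006 -0.081 -0.025] w 0.0496
```

>>> jog_arm --commands '[{"translation": [0,0,-2],"twist": 0},{"translation": [0,0,-2],"twist": 0},{"translation": [0,0,-2],"twist": 0},{"translation": [0,0,0],"twist": 0}]'

```text
time: 6.5
ee_pos: [0.4737, -0.3497, 0.0313]
eef_rot: [-0.701, -0.089, 0.09, 0.701]
ft_force: [0.0, -0.1, -6.9]
width: 0.0493
```

```bash
python3 st.py;python3 - <<'E'
from h import *
s=snap('scene','pics/s4.png')
E
python3 ov3.py .4736 -.3492 .254 .0065 0 pics/o4.png
```

```text
t 6.5 p [ 0.4737 -0.3497  0.0313] yaw 0.2539 down [-0.  0. -1.] j [ 0.883  0.465 -0.4    1.737  0.211  0.983  0.658] F [ 0.01 -0.11 -6.92] T [-0.034 -0.146  0.018] w 0.0493
```

View pics/o4.png

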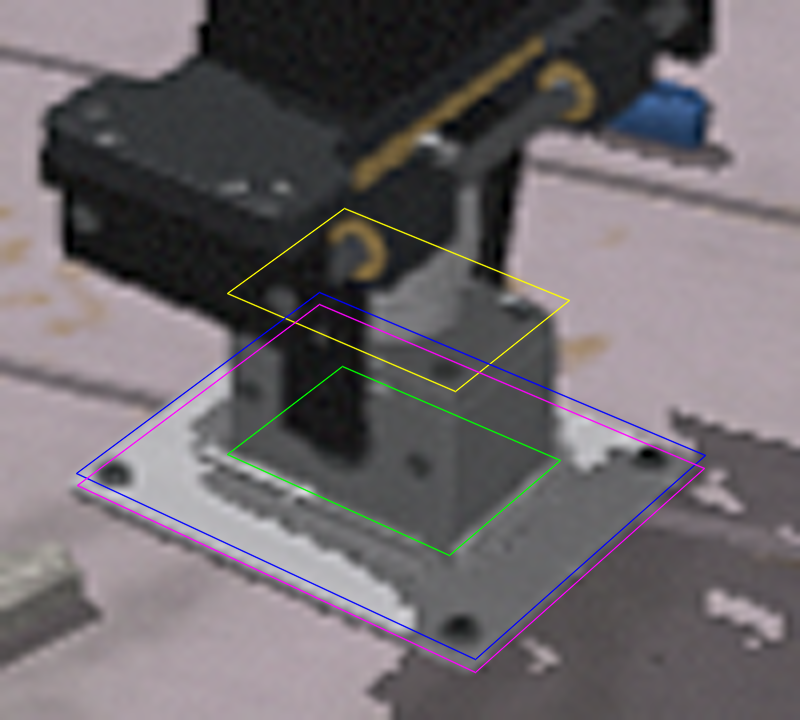

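>>> jog_arm --commands '[{"translation": [0,0,-1],"twist": 0},{"translation": [0,0,-1],"twist": 0},{"translation": [0,0,-1],"twist": 0},{"translation": [0,0,0],"twist": 0}]'

```text
time: 6.95
ee_pos: [0.474, -0.3498, 0.0289]
eef_rot: [0.701, 0.09, -0.09, -0.701]
ft_force: [-3.3, 1.7, -0.2]
width: 0.0494
```

```bash
python3 st.py
```

```text
t 6.95 p [ 0.474  -0.3498  0.0289] yaw 0.254 down [ 0. -0. -1.] j [ 0.883  0.468 -0.399  1.738  0.213  0.978  0.657] F [-3.32  1.72 -0.16] T [0.415 0.5   0.027] w 0.0494
```

The weight is off the wrist, so it's seated. Next I release, rise to cap height and pre-turn counter-clockwise to get range for screwing down.

>>> jog_arm --commands '[{"translation": [0,0,0],"twist": 0},{"translation": [0,0,0],"twist": 0},{"translation": [0,0,0],"twist": 0},{"translation": [0,0,0],"twist": 0},{"translation": [0,0,12],"twist": 0},{"translation": [0,0,20],"twist": 0},{"translation": [0,0,0],"twist": 0}]' --grip 0.2

```text
time: 7.65
ee_pos: [0.4756, -0.3508, 0.0639]
eef_rot: [0.703, 0.091, -0.088, -0.7]
ft_force: [1.6, 0.1, -0.1]
width: 0.0695
```

```bash
python3 st.py;python3 - <<'E'
from h import *
s=snap('scene','pics/s5.png')
E
python3 ov3.py .4736 -.3492 .254 .004 0 pics/o5.png
```

```text
t 7.65 p [ 0.4756 -0.3508  0.0639] yaw 0.254 down [ 0.004 -0.003 -1.   ] j [ 0.891  0.425 -0.409  1.714  0.192  1.037  0.672] F [ 1.59  0.06 -0.14] T [ 0.004 -0.132  0.019] w 0.0695
```

View pics/o5.png

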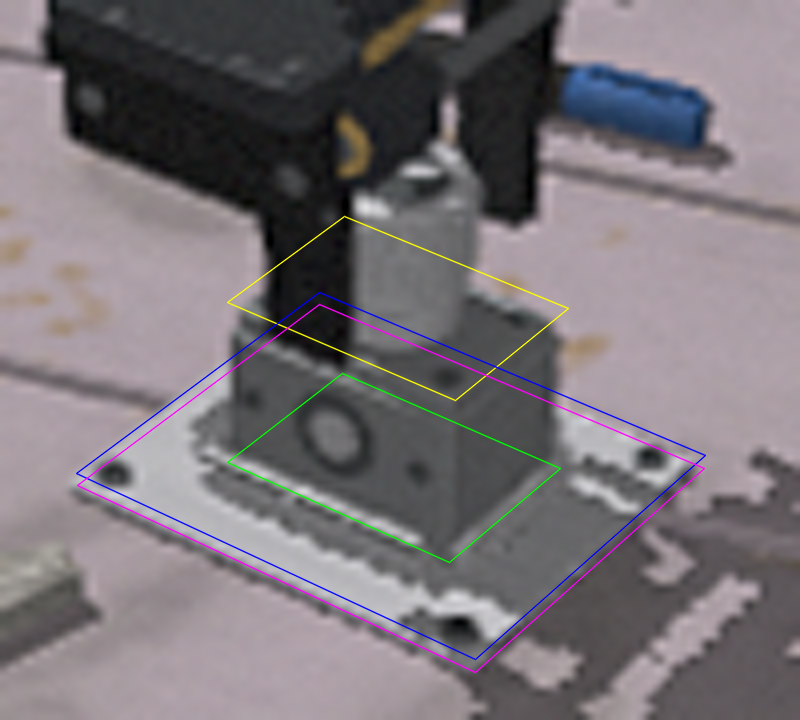

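>>> jog_arm --commands '[{"translation": [0,1,0],"twist": 0.15},{"translation": [0,0,0],"twist": 0.15},{"translation": [0,0,0],"twist": 0.15},{"translation": [0,0,0],"twist": 0.15},{"translation": [0,0,0],"twist": 0.15},{"translation": [0,0,0],"twist": 0.15},{"translation": [0,0,0],"twist": 0.15},{"translation": [0,0,0],"twist": 0.15},{"translation": [0,0,0],"twist": 0.15},{"translation": [0,0,0],"twist": 0.15},{"translation": [0,0,0],"twist": 0.15},{"translation": [0,0,0],"twist": 0.1},{"translation": [0,0,0],"twist": 0},{"translation": [0,0,0],"twist": 0}]'

```text
time: 9.1
ee_pos: [0.4737, -0.3487, 0.0603]
eef_rot: [0.382, 0.595, -0.595, -0.382]
ft_force: [0.1, 0.5, -0.5]
width: 0.0697
```

```bash
python3 st.py;python3 - <<'E'
from h import *
s=snap('scene','pics/s6.png')
E
python3 ov3.py .4736 -.3482 .254 .004 0 pics/o6.png
```

```text
t 9.1 p [ 0.4737 -0.3487  0.0603] yaw 2.0007 down [-0.  0. -1.] j [ 1.135  0.5   -0.724  1.706  0.369  1.077  2.294] F [ 0.06  0.5  -0.5 ] T [ 0.17  -0.148 -0.004] w 0.0697
```

View pics/o6.png

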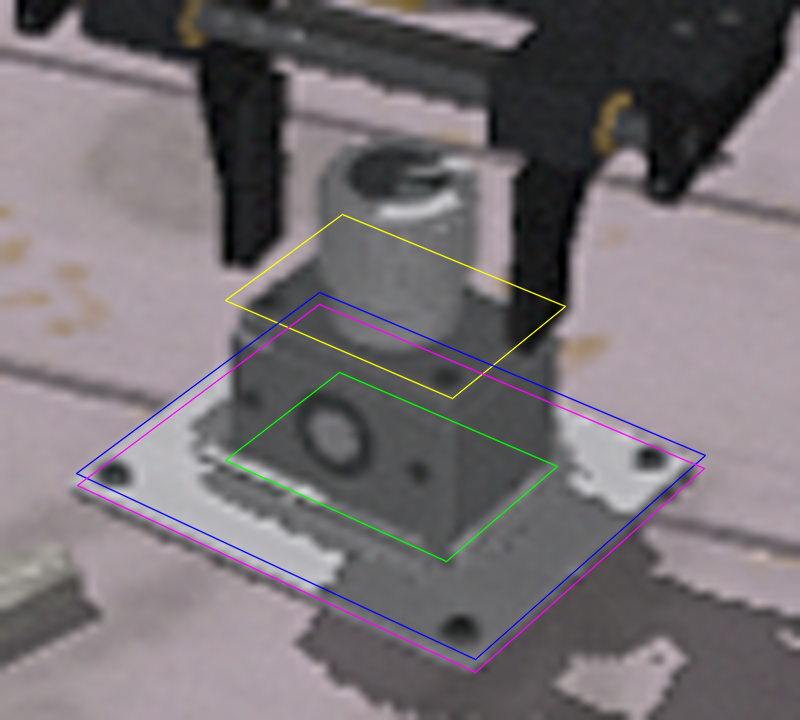

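>>> jog_arm --commands '[{"translation": [0,0,0],"twist": 0},{"translation": [0,0,0],"twist": 0},{"translation": [0,0,0],"twist": 0},{"translation": [0,0,0],"twist": 0},{"translation": [0,0,0],"twist": 0},{"translation": [0,0,0],"twist": 0},{"translation": [0,0,0],"twist": 0}]' --grip 1 --grip_force 20

```text
time: 9.85
ee_pos: [0.4741, -0.3491, 0.0607]
eef_rot: [-0.381, -0.596, 0.596, 0.381]
ft_force: [1.7, -1.4, -1.2]
width: 0.0382
```

```bash
python3 st.py
```

```text
t 9.85 p [ 0.4741 -0.3491  0.0607] yaw 2.0037 down [ 0. -0. -1.] j [ 1.135  0.5   -0.725  1.706  0.369  1.077  2.297] F [ 1.7  -1.42 -1.25] T [-0.373 -0.481 -0.004] w 0.0382
```

>>> jog_arm --commands '[{"translation": [0,0,-0.1],"twist": -0.1},{"translation": [0,0,-0.1],"twist": -0.1},{"translation": [0,0,-0.1],"twist": -0.1},{"translation": [0,0,-0.1],"twist": -0.1},{"translation": [0,0,-0.1],"twist": -0.1},{"translation": [0,0,0],"twist": 0}]'

```text
time: 10.45
ee_pos: [0.4739, -0.349, 0.0602]
eef_rot: [0.517, 0.482, -0.483, -0.517]
ft_force: [0.6, -1.9, -0.4]
width: 0.0383
```

```bash
python3 st.py
```

```text
t 10.45 p [ 0.4739 -0.349   0.0602] yaw 1.5021 down [-0. -0. -1.] j [ 1.064  0.473 -0.63   1.71   0.313  1.061  1.833] F [ 0.58 -1.94 -0.43] T [-0.183 -0.229 -0.021] w 0.0383
```

```bash
cat > pk.py <<'E'
from h import *
import sys
s=snap('scene',f'pics/r{sys.argv[1]}.png'); x=cv2.imread(f'pics/r{sys.argv[1]}.png')[225:300,295:365]
cv2.imwrite(f'pics/rc{sys.argv[1]}.png',cv2.resize(x,None,fx=8,fy=8,interpolation=2))
E
python3 pk.py 1; python3 st.py
```

```text
t 10.5 p [ 0.4739 -0.3489  0.0601] yaw 1.506 down [-0. -0. -1.] j [ 1.064  0.473 -0.631  1.71   0.314  1.061  1.837] F [-0.22 -1.39 -0.57] T [-0.301 -0.305 -0.05 ] w 0.0384
```

View pics/rc1.png

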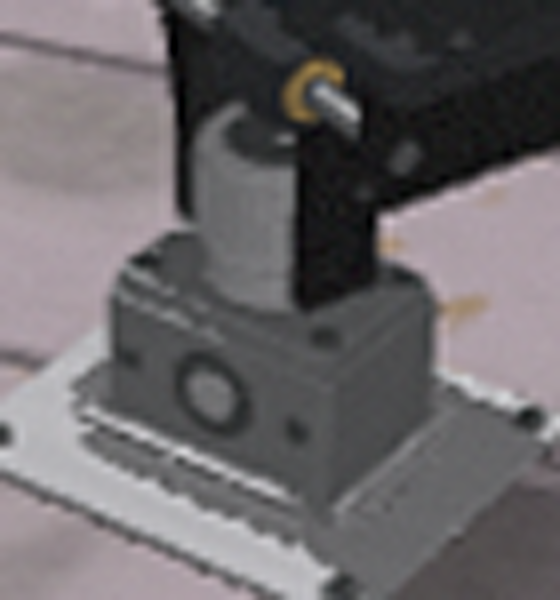

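>>> jog_arm --commands '[{"translation": [0,0,-0.1],"twist": -0.1},{"translation": [0,0,-0.1],"twist": -0.1},{"translation": [0,0,-0.1],"twist": -0.1},{"translation": [0,0,-0.1],"twist": -0.1},{"translation": [0,0,-0.1],"twist": -0.1},{"translation": [0,0,-0.1],"twist": -0.1}]'

```text
time: 11.1
ee_pos: [0.4738, -0.349, 0.0596]
eef_rot: [0.636, 0.309, -0.309, -0.636]
ft_force: [-0.8, -2.1, -0.1]
width: 0.0382
```

```bash
python3 st.py; python3 pk.py 2
```

```text
t 11.1 p [ 0.4738 -0.349   0.0596] yaw 0.9032 down [-0. -0. -1.] j [ 0.98   0.449 -0.521  1.715  0.253  1.045  1.277] F [-0.82 -2.14 -0.06] T [-0.385 -0.12   0.113] w 0.0382
```

View pics/rc2.png

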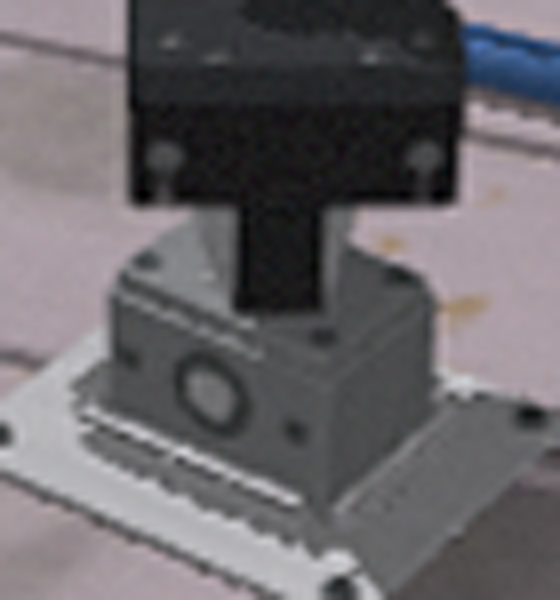

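>>> jog_arm --commands '[{"translation": [0,0,-0.1],"twist": -0.1},{"translation": [0,0,-0.1],"twist": -0.1}]'

```text
time: 11.35
ee_pos: [0.4737, -0.3489, 0.0594]
eef_rot: [0.664, 0.244, -0.244, -0.664]
ft_force: [-0.5, -1.4, 2.0]
width: 0.0382
```

```bash
python3 st.py
```

```text
t 11.35 p [ 0.4737 -0.3489  0.0594] yaw 0.7048 down [-0. -0. -1.] j [ 0.952  0.442 -0.485  1.717  0.234  1.041  1.092] F [-0.5  -1.43  1.98] T [-0.381  0.019  0.062] w 0.0382
```

>>> jog_arm --commands '[{"translation": [0,0,-0.1],"twist": -0.1},{"translation": [0,0,-0.1],"twist": -0.1}]'

```text
time: 11.55
ee_pos: [0.4737, -0.349, 0.0591]
eef_rot: [0.685, 0.176, -0.177, -0.685]
ft_force: [-1.0, -1.5, 1.4]
width: 0.0386
```

```bash
python3 st.py
```

```text
t 11.55 p [ 0.4737 -0.349   0.0591] yaw 0.5046 down [-0. -0. -1.] j [ 0.923  0.436 -0.449  1.718  0.215  1.037  0.905] F [-0.98 -1.53  1.41] T [-0.32   0.037  0.031] w 0.0386
```

>>> jog_arm --commands '[{"translation": [0,0,-0.1],"twist": -0.1},{"translation": [0,0,-0.1],"twist": -0.1}]'

```text
time: 11.75
ee_pos: [0.4736, -0.349, 0.0589]
eef_rot: [0.699, 0.107, -0.107, -0.699]
ft_force: [-0.2, -2.5, 1.2]
width: 0.0379
```

```bash
python3 st.py
```

```text
t 11.75 p [ 0.4736 -0.349   0.0589] yaw 0.3046 down [-0. -0. -1.] j [ 0.895  0.43  -0.414  1.72   0.197  1.033  0.718] F [-0.22 -2.48  1.23] T [-0.384  0.123  0.051] w 0.0379
```

>>> jog_arm --commands '[{"translation": [0,0,-0.1],"twist": -0.1},{"translation": [0,0,-0.1],"twist": -0.1}]'

```text
time: 11.95
ee_pos: [0.4736, -0.349, 0.0588]
eef_rot: [0.706, 0.037, -0.037, -0.706]
ft_force: [-1.4, -1.5, 1.9]
width: 0.0383
```

```bash
python3 st.py
```

```text
t 11.95 p [ 0.4736 -0.349   0.0588] yaw 0.1046 down [-0. -0. -1.] j [ 0.867  0.425 -0.379  1.722  0.179  1.029  0.53 ] F [-1.35 -1.48  1.91] T [-0.376  0.154  0.043] w 0.0383
```

>>> jog_arm --commands '[{"translation": [0,0,-0.1],"twist": -0.1},{"translation": [0,0,-0.1],"twist": -0.1}]'

```text
time: 12.15
ee_pos: [0.4736, -0.349, 0.0586]
eef_rot: [0.706, -0.034, 0.034, -0.706]
ft_force: [-0.7, -2.0, 2.7]
width: 0.0381
```

```bash
python3 st.py
```

```text
t 12.15 p [ 0.4736 -0.349   0.0586] yaw -0.0955 down [-0. -0. -1.] j [ 0.838  0.42  -0.344  1.724  0.162  1.026  0.343] F [-0.75 -2.05  2.67] T [-0.386  0.253  0.045] w 0.0381
```

>>> jog_arm --commands '[{"translation": [0,0,-0.1],"twist": -0.1},{"translation": [0,0,-0.1],"twist": -0.1}]'

```text
time: 12.35
ee_pos: [0.4735, -0.349, 0.0584]
eef_rot: [0.699, -0.104, 0.104, -0.699]
ft_force: [-2.8, -1.9, 2.1]
width: 0.0385
```

```bash
python3 st.py; python3 pk.py 3
```

```text
t 12.35 p [ 0.4735 -0.349   0.0584] yaw -0.2954 down [-0.001 -0.    -1.   ] j [ 0.81   0.416 -0.309  1.725  0.145  1.023  0.155] F [-2.79 -1.91  2.07] T [-0.399  0.261  0.049] w 0.0385
```

View pics/rc3.png

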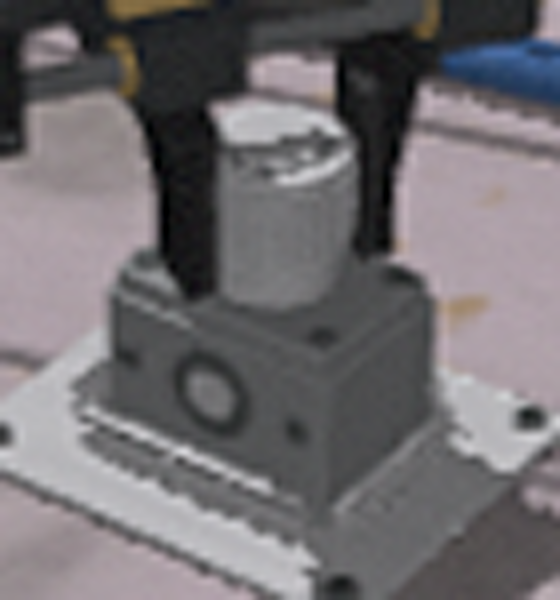

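>>> jog_arm --commands '[{"translation": [0,0,-0.1],"twist": -0.1},{"translation": [0,0,-0.1],"twist": -0.1}]'

```text
time: 12.6
ee_pos: [0.4735, -0.3487, 0.0582]
eef_rot: [0.686, -0.173, 0.172, -0.686]
ft_force: [-6.7, -0.3, 7.5]
width: 0.0385
```

```bash
python3 st.py
```

```text
t 12.6 p [ 0.4735 -0.3487  0.0582] yaw -0.4936 down [-0.001  0.    -1.   ] j [ 0.782  0.412 -0.275  1.727  0.128  1.02  -0.032] F [-6.72 -0.33  7.46] T [-0.159  1.479  0.54 ] w 0.0385
```

>>> jog_arm --commands '[{"translation": [0,0,-0.1],"twist": -0.1},{"translation": [0,0,-0.1],"twist": -0.1}]'

```text
time: 12.8
ee_pos: [0.4728, -0.3488, 0.0581]
eef_rot: [0.665, -0.241, 0.24, -0.665]
ft_force: [-5.6, 1.0, 8.0]
width: 0.0385
```

```bash
python3 st.py; python3 - <<'E'
import cv2
x=cv2.imread('pics/r3.png')[232:268,315:345]
cv2.imwrite('pics/rib3.png',cv2.resize(x,None,fx=16,fy=16,interpolation=2))
E
```

```text
t 12.8 p [ 0.4728 -0.3488  0.0581] yaw -0.6936 down [-0.002  0.    -1.   ] j [ 0.754  0.408 -0.24   1.729  0.112  1.019 -0.219] F [-5.61  1.01  7.95] T [0.315 1.244 0.492] w 0.0385
```

View pics/rib3.png

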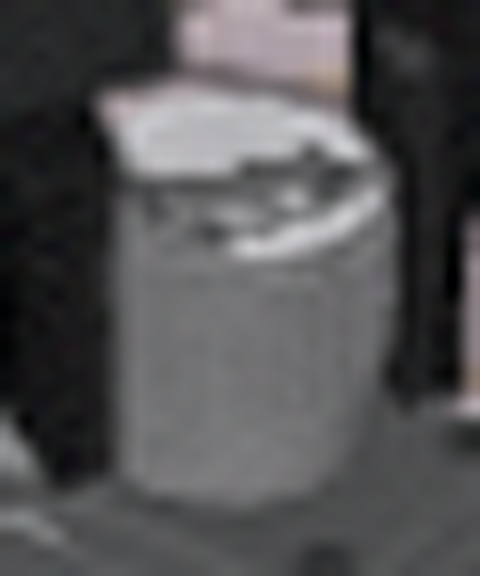

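Torque about z jumped from 0.05 to 0.5 Nm with the yaw between -0.30 and -0.49, so the cap has bottomed. I'll check the housing in the nest.

```bash
python3 pk.py 4; python3 - <<'E'
import cv2,numpy as np
a=[cv2.imread(f'pics/r{k}.png')[225:310,285:370] for k in(3,4)]
cv2.imwrite('pics/cmp34.png',cv2.resize(np.hstack(a),None,fx=4.7,fy=4.7,interpolation=2))
E
```

```text
(no output)
```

View pics/cmp34.png

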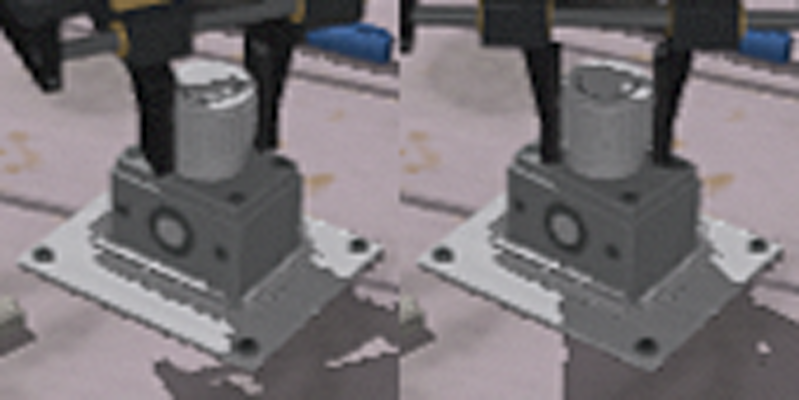

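Bottomed out with the housing still seated. Next I back off a quarter turn counter-clockwise.

>>> jog_arm --commands '[{"translation": [0,0,0],"twist": 0.1},{"translation": [0,0,0.1],"twist": 0.1},{"translation": [0,0,0.1],"twist": 0.1}]'

```text
time: 13.15
ee_pos: [0.4734, -0.3492, 0.0583]
eef_rot: [0.694, -0.136, 0.136, -0.694]
ft_force: [-2.9, -2.7, 3.9]
width: 0.0386
```

```bash
python3 st.py; python3 pk.py 5
```

```text
t 13.15 p [ 0.4734 -0.3492  0.0583] yaw -0.3864 down [-0.001 -0.    -1.   ] j [ 0.797  0.414 -0.293  1.726  0.137  1.022  0.07 ] F [-2.89 -2.65  3.92] T [-0.422  0.507 -0.066] w 0.0386
```

>>> jog_arm --commands '[{"translation": [0,0,0.1],"twist": 0.1},{"translation": [0,0,0.1],"twist": 0.1},{"translation": [0,0,0.1],"twist": 0.1},{"translation": [0,0,0.1],"twist": 0.1},{"translation": [0,0,0.1],"twist": 0.1}]'

```text
time: 13.7
ee_pos: [0.4743, -0.3491, 0.0588]
eef_rot: [0.706, 0.039, -0.039, -0.706]
ft_force: [1.4, -3.4, 0.1]
width: 0.0384
```

```bash
python3 st.py; python3 pk.py 6
```

```text
t 13.7 p [ 0.4743 -0.3491  0.0588] yaw 0.1106 down [ 0.001 -0.    -1.   ] j [ 0.867  0.425 -0.38   1.722  0.179  1.028  0.536] F [ 1.37 -3.45  0.06] T [-0.545 -0.341 -0.015] w 0.0384
```

>>> jog_arm --commands '[{"translation": [0,0,0.1],"twist": 0.1},{"translation": [0,0,0.1],"twist": 0.1},{"translation": [0,0,0.1],"twist": 0.1},{"translation": [0,0,0.1],"twist": 0.1},{"translation": [0,0,0.1],"twist": 0.1},{"translation": [0,0,0.1],"twist": 0.1},{"translation": [0,0,0.1],"twist": 0.1}]'

```text
time: 14.45
ee_pos: [0.4748, -0.3481, 0.0593]
eef_rot: [-0.65, -0.279, 0.278, 0.65]
ft_force: [2.9, -0.3, 0.1]
width: 0.0385
```

```bash
python3 st.py; python3 pk.py 7; python3 - <<'E'
import cv2,numpy as np
a=[cv2.imread(f'pics/r{k}.png')[225:310,285:370] for k in(4,5,6,7)]
cv2.imwrite('pics/cmp.png',cv2.resize(np.vstack([np.hstack(a[:2]),np.hstack(a[2:])]),None,fx=3.5,fy=3.5,interpolation=2))
E
```

```text
t 14.45 p [ 0.4748 -0.3481  0.0593] yaw 0.8088 down [ 0.001  0.001 -1.   ] j [ 0.965  0.446 -0.504  1.716  0.242  1.042  1.188] F [ 2.92 -0.26  0.07] T [ 0.072 -0.71  -0.053] w 0.0385
```

View pics/cmp.png

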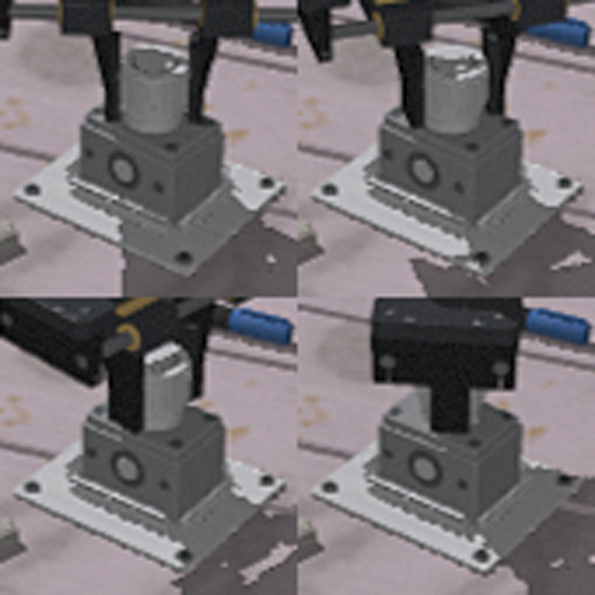

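Backed off 1.50 rad so far. I'll measure how much the housing itself rotated in its nest slack by matching patches between bottomed (r4) and now (r7).

```bash
python3 - <<'E'
import cv2,numpy as np
from h import *
ims={k:cv2.cvtColor(cv2.imread(f'pics/r{k}.png'),cv2.COLOR_BGR2GRAY) for k in(3,4,5,6,7)}
s=load('scene')
def pk(a,b,x,y,r,S=6):
    up=8
    A=cv2.resize(a[y-r-S:y+r+S+1,x-r-S:x+r+S+1],None,fx=up,fy=up,interpolation=2)
    B=cv2.resize(b[y-r-S:y+r+S+1,x-r-S:x+r+S+1],None,fx=up,fy=up,interpolation=2)
    t=A[S*up:-S*up,S*up:-S*up]; R=cv2.matchTemplate(B,t,cv2.TM_CCOEFF_NORMED); _,m,_,l=cv2.minMaxLoc(R)
    return (round((l[0]-S*up)/up,2),round((l[1]-S*up)/up,2),round(m,2))
# positions in r4: crop origin (285,225), scale 3.5
P={'seal':(124,171),'facescrewR':(160,188),'facescrewL':(91,154),'topscrewF':(172,146),'plate':(185,257),'frontcorner':(180,217)}
for n,(u,v) in P.items():
    x,y=int(285+u/3.5),int(225+v/3.5)
    print(n,(x,y),[pk(ims[4],ims[k],x,y,5) for k in(3,5,6,7)])
E
```

```text
seal (320, 273) [(1.12, 0.62, 0.98), (0.62, 0.12, 0.97), (1.12, 0.25, 0.97), (1.12, 0.25, 0.95)]
facescrewR (330, 278) [(1.5, 0.38, 0.92), (0.75, 0.12, 0.94), (1.5, 0.12, 0.89), (1.75, 0.0, 0.87)]
facescrewL (311, 269) [(0.5, 0.25, 0.97), (0.25, 0.12, 0.99), (0.62, 0.12, 0.98), (0.25, 0.12, 0.98)]
topscrewF (334, 266) [(1.12, 0.12, 0.97), (0.75, 0.0, 0.99), (1.25, -0.25, 0.97), (-6.0, 6.0, 0.28)]
plate (337, 298) [(0.5, 0.0, 0.69), (0.5, -0.25, 0.73), (0.75, -0.12, 0.57), (-0.12, -0.25, 0.56)]
frontcorner (336, 287) [(0.12, 0.0, 0.96), (0.12, -0.12, 0.98), (0.25, -0.12, 0.93), (0.38, -0.25, 0.9)]
```

```bash
python3 - <<'E'
from h import *
from scipy.optimize import least_squares
s=load('scene');x0,y0,a0=.4736,-.3485,.254
L=np.array([[-.025,0,.029],[-.025,-.027,.029],[-.025,.027,.029],[-.017,-.027,.054]])
def pr(p):
    c,si=np.cos(p[2]),np.sin(p[2]); return np.array([w2px(s,[p[0]+c*q[0]-si*q[1],p[1]+si*q[0]+c*q[1],q[2]]) for q in L])
print(pr([x0,y0,a0]).round(1))
D={3:[(1.12,.62),(1.5,.38),(.5,.25),(1.12,.12)],5:[(.62,.12),(.75,.12),(.25,.12),(.75,0)],6:[(1.12,.25),(1.5,.12),(.62,.12),(1.25,-.25)],7:[(1.12,.25),(1.75,0),(.25,.12)]}
b=pr([x0,y0,a0])
for k,d in D.items():
    d=np.array(d);n=len(d)
    r=least_squares(lambda p:((pr([x0+p[0]/1e3,y0+p[1]/1e3,a0+p[2]/100])-b)[:n]-d).ravel(),[0,0,0])
    print(k,r.x[:2].round(2),'mm dyaw',(r.x[2]/100).round(4),r.cost.round(3))
E
```

```text
[[321.5 273.3]
 [332.4 278.1]
 [310.8 268.6]
 [335.1 266. ]]
3 [ 0.5  -1.57] mm dyaw 0.0328 0.157
5 [ 0.49 -0.58] mm dyaw 0.0196 0.031
6 [ 1.17 -0.83] mm dyaw 0.0363 0.085
7 [ 0.94 -0.25] mm dyaw 0.0592 0.195
```

The housing turned about 0.04–0.06 rad counter-clockwise within its slack, so I add 0.12 rad to compensate, then hold.

>>> jog_arm --commands '[{"translation": [0,0,0.1],"twist": 0.06},{"translation": [0,0,0],"twist": 0.06},{"translation": [0,0,0],"twist": 0},{"translation": [0,0,0],"twist": 0},{"translation": [0,0,0],"twist": 0}]'

```text
time: 15.0
ee_pos: [0.4744, -0.3482, 0.0594]
eef_rot: [-0.633, -0.315, 0.314, 0.633]
ft_force: [3.0, 1.5, 1.0]
width: 0.0381
```

```bash
python3 st.py; python3 pk.py 8; python3 - <<'E'
import cv2,numpy as np
a=[cv2.imread(f'pics/r{k}.png')[232:272,315:350] for k in(4,5,6,8)]
cv2.imwrite('pics/ribs.png',cv2.resize(np.hstack(a),None,fx=5.7,fy=5.7,interpolation=2))
c=cv2.imread('pics/r8.png'); cv2.imwrite('pics/f8.png',c)
E
```

```text
t 15.0 p [ 0.4744 -0.3482  0.0594] yaw 0.9226 down [ 0.001  0.001 -1.   ] j [ 0.981  0.449 -0.524  1.715  0.253  1.045  1.295] F [3.01 1.46 1.04] T [ 0.55  -0.897 -0.037] w 0.0381
```

View pics/ribs.png

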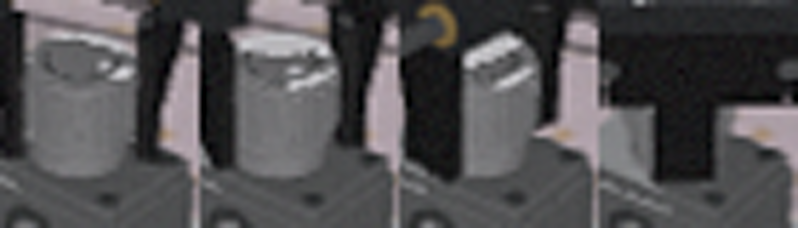

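View pics/f8.png

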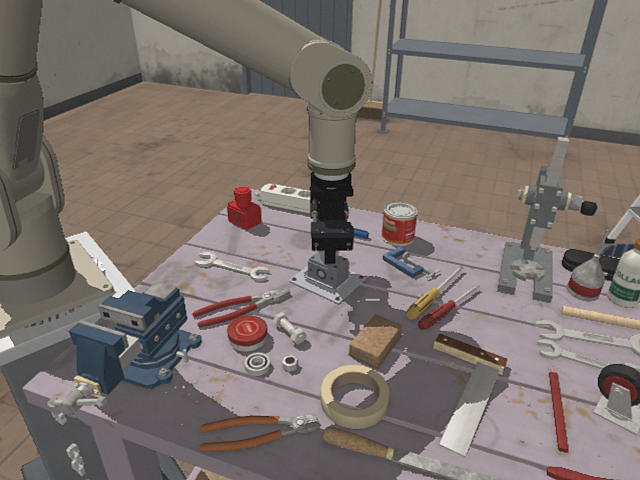

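```bash
python3 - <<'E'
from bench import *
print(close_job())
E
```

```text
the job is handed in; nothing more can be done
None
```

The housing is upright and seated in the nest. The cap was screwed down to the stop, then backed off about a quarter turn, and the gripper is still holding it. I handed the job in at about 15 s of the 64 s allowed.

- **Housing:** I gripped it across its 50 mm width, turned it 0.62 rad (about 35°) and lowered it into the pocket. The weight came off the wrist force as it seated, and the pictures show it inside the walls.
- **Cap down:** the torque about z stayed near 0.05 Nm for about 2.3 rad, then jumped to about 0.5 Nm with the pads slipping, so I took that as bottomed.
- **Cap back off:** the gripper turned back 1.62 rad. That includes about 0.12 rad to cover the housing rotating 0.04–0.06 rad in the nest's slack and some wind-up in the grip. I estimate the cap is about 1.54 rad off the bottom.
- **Last readings:** finger opening 38 mm on the cap, forces about 3 N. The last scene picture showed no tool moved.

Two things disagreed or stayed unchecked:

- **Turn angle:** in the pictures the housing's long side started about 36° from the nest's, not the 50–130° in the brief. The turn was therefore smaller than a quarter turn.
- **Cap angle:** the arm and fingers hid the rib, so the final angle rests on the arm's yaw, the torque readings and the housing-shift measurement, not on seeing the rib.

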